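# Gauge a photoreactor well and fit the matching blank

## Task

Find out how deep the open well of the photoreactor is: take the depth rod from its stand, lower it into the well until its tip is on the bottom, and hang the rod back in its stand. Then put the one blank whose body is as long as the well is deep into the well, so that it sits on the bottom with its shoulder about flush with the deck. Do not try the wrong blank in the well; leave it standing where it is.

Things in the scene. Friction and masses are not known exactly. Their poses are not given: they have to be found in the camera images.
- well (a point): the one open well, a blind hole 33 mm across in the top (deck) of the photoreactor, a fixed dark blue block 160 x 180 mm, 85 mm high. Point: centre of the mouth, level with the deck, 85 mm above the bench; z is up; the block's centre is 20 mm to its +x and 20 mm to its -y. It is 36 mm deep (packing_thick in it) or 66 mm (packing_thin), floor flat and rigid. The deck's other round spots are flush lenses.
- rod_grip (a point): depth rod, steel, 160 g, hanging upright in a fixed grey stand (55 x 55 mm, 90 mm high): shaft 10 mm across, 80 mm long, tip at its lower end; then a collar 40 mm across, 6 mm thick, resting on the stand; then a grip 18 mm across, 40 mm tall. Point: centre of the grip, 106 mm above the tip; z up along the rod. The stand's hole is 23 mm across, 86 mm deep. The collar cannot enter the well.
- short_head (a point): short blank, a stepped plug standing loose on the bench: white plastic body 26 mm across and 36 mm long, above it a steel head 18 mm across and 40 mm tall to hold it by; 76 mm tall in all, about 70 g. Point: centre of the head, 20 mm above the shoulder (where head meets body) and 56 mm above the foot; z up along its axis.
- long_head (a point): long blank, a stepped plug standing loose on the bench: white plastic body 26 mm across and 66 mm long, above it a steel head 18 mm across and 40 mm tall to hold it by; 106 mm tall in all, about 110 g. Point: centre of the head, 20 mm above the shoulder (where head meets body) and 86 mm above the foot; z up along its axis.
Things that resemble listed ones, but are neither listed nor needed, are in the scene too. What is shaped like the part that bears short_head but black or red is not meant.

How it is judged:
On the way:
1. the depth rod's tip is on the bottom of the open well (within 5 mm) (horizontal distance between rod_grip and well below 0.018 m and angle between rod_grip's own z axis and vertical below 0.2 rad and ((horizontal distance between packing_thick and well below 0.01 m and z of rod_grip in the frame of well below 0.075 m) or (horizontal distance between packing_thin and well below 0.01 m and z of rod_grip in the frame of well below 0.045 m))), for 0.1 s.
At the end, for the whole second after the job is handed in: The blank as long as the well is deep stands in it, upright within 10 degrees, within 10 mm of its axis, shoulder within 7 mm of deck level; the other blank still stands upright within 30 mm of its first place; the rod hangs upright in its stand, within 20 mm of where it hung at first (((horizontal distance between packing_thick and well below 0.01 m and (horizontal distance between short_head and well below 0.01 m and z of short_head in the frame of well between 0.013 and 0.027 m and angle between each of short_head, long_head's own z axis and vertical below 0.17 rad and distance of long_head from where it was at the start of the episode below 0.03 m)) or (horizontal distance between packing_thin and well below 0.01 m and (horizontal distance between long_head and well below 0.01 m and z of long_head in the frame of well between 0.013 and 0.027 m and angle between each of long_head, short_head's own z axis and vertical below 0.17 rad and distance of short_head from where it was at the start of the episode below 0.03 m))) and distance of rod_grip from where it was at the start of the episode below 0.02 m and angle between rod_grip's own z axis and vertical below 0.17 rad); the robot touches nothing.
It fails at once if the wrong blank is put into the well (18 mm or more of its body below the deck) ((horizontal distance between packing_thick and well below 0.01 m and (horizontal distance between long_head and well below 0.014 m and z of long_head in the frame of well below 0.068 m)) or (horizontal distance between packing_thin and well below 0.01 m and (horizontal distance between short_head and well below 0.014 m and z of short_head in the frame of well below 0.038 m))).
It also fails if it takes over 64 s, if anything falls off the work surface, if the arm or the gripper's body presses on something with over 40 N, if the wrist force passes 120 N, or if a joint passes its speed limit or range.

## Robot

A 7-joint arm with a two-finger parallel gripper is mounted at the origin on the work surface. World frame = base frame: x ahead of the robot, y to its left, z up, the work surface at z = 0. Lengths are in m, angles in rad, forces in N, time in s.
With the tool pointing down it reaches from about 0.4 to 0.85 m from the base axis. Payload 4.5 kg.
Tool frame: the origin (TCP) lies at the centre of the arm's flange, where the gripper is bolted on; the fingertips stand 166 mm ahead of it and the grasp point (between the pads) lies 147 mm ahead of it (r.grip_depth is the distance from the TCP to the grasp point, in m); z points along the fingers, y is the line along which they close (so a half turn about z gives the same grasp; the last joint's range is limited). The gripper opens to 88 mm and grips with 3 to 60 N. Pads are 18 mm wide; open, the fingers measure 123 mm over their backs; the gripper's body (75 mm by 187 mm) begins 45 mm behind the grasp point.
Start: joints at [1.275, 0.689, -0.195, 1.565, 0.157, 0.902, -0.215], TCP at [0.202, -0.591, 0.405] pointing down, gripper open.
Joint ranges: [-3.01, 3.01], [-0.46, 2.08], [-1.47, 1.51], [0.13, 2.56], [-1, 4.14], [0.04, 2.09], [-2.66, 2.66]. Speed limits (rad/s): [2.57, 2.57, 3.14, 3.14, 3.14, 3.14, 3.14].

## Interface

Orientations are given as a unit quaternion [x, y, z, w].
In Python, from plant import status, cams, r, finder gives the robot as it stands.
- The arm moves only by the tool play_rows, never from a script. Its argument "rows" is a list of rows, each a list of 7 numbers: the opening in per cent of the stroke, from 0 (shut) to 100 (fully open), then the shift along the tool's x, y, z in m, then the turn, a rotation vector about the tool's x, y, z in degrees. A call has 1 to 8 rows; each row shifts and turns the commanded pose from where the row before left it, along the tool's axes as they then stand; what a row does not reach is not made up. A row lasts 1/8 s, in which the tool goes at most 62.5 mm and 10.7 degrees, less where a joint would pass 70% of its speed; a pose out of reach is approached as far as the arm can. A call with a gripper value outside its range is refused whole. The fingers move at their own pace and stop on an object; "grip_force" is the grip in N (left out, the last holds). Time passes only in rows, so rows that do not move let the fingers close. It gives the time, the measured TCP pose, the force, the opening and the grip force at its end, in the units of the state.
- status.get_state(): the state, without advancing time (a new reading comes with each control period).
- cams.snapshot(name): name is "side" or "top" or "wrist"; returns the picture (480x640x3 uint8, red, green, blue); there is no depth.
- cams.camera_params(name): a dict with "vfov" (degrees; the focal length in pixels is half the picture's height over the tangent of half this angle, whatever the lens; pixels are square), "cx", "cy" (the principal point, pixels), "distortion" ([k1, k2, p1, p2, k3] as OpenCV has them; the pictures are not rectified), "R" (3x3) and "t" (3): a world point X has camera coordinates R X + t; the wrist camera has in their place "tool_from_camera" (4x4, takes a point from camera to tool coordinates, whose origin is the TCP and whose axes are the flange's). Camera axes: x right, y down, z forward; pixel columns grow to the right and rows downward; lengths in m; the calibration is good to about 2 mm. A picture is of the moment at which its call begins: read the wrist's pose just before it. camera_params takes no time and is no camera call.
- r.finish_job(): hands the job in; it is judged then, once.
Trained networks look in the newest picture that a camera, given by its name, has taken for a name from the list of things; names that differ only in an ending like _2 or _b are one class to them, and where a whole thing is asked for, a point or a joint stands for the part that bears it (a point fixed in the world has none). Each returns a list of dicts, best first, with "score" (0 to 1); they miss things now and then, are a little off and sometimes report something else, mostly with a low value. They report only what shows in the picture. A call takes as long as a camera call. They do not tell look-alikes from the thing itself.
- finder.spot_in(camera, label): "at" ([x, y, z] in m, in the coordinates of the camera as it stood for that picture, good to about 4 mm: the middle of the surface that is visible of it).
- finder.regions_of(camera, label): "mask" (480x640 bool, what is visible of it).
The state is a dict: "clock": time; "q": joint angles; "qd": joint speeds; "joint_torque": joint torques, N m; "tool_pos": TCP position; "eef_rot": TCP orientation; "contact_force": force on the tool from outside, world axes, zero at the start; "moment": the same for the moment, N m; "opening": opening from 0.0 (shut) to 1.0 (fully open); "finger_force": force on a finger pad.
Only numpy, scipy, OpenCV 4.12 (cv2) and the standard library are available. Lean on these libraries where they do the work, as an engineer would, in place of code of your own. Each camera call takes 0.05 s, during which the arm holds its last target. There are 200 camera calls.

## Working session

There is one attempt and no reset: what is moved stays moved. The work goes in short steps, Python scripts to look and compute and a tool call to move; the robot and the scene stay as the last step left them, time stands still between calls to the robot, and variables do not carry over. Pictures are saved under pics/ and viewed, at most 10 in all, crops included, and the job is handed in when it is done.

Besides the shell and the picture viewer there is one more tool, called after "Emit:" as name(argument=value, ...), one argument or row to a line, values as JSON. play_rows: Moves the arm, as the interface text tells. Its arguments: {"type":"object","properties":{"rows":{"type":"array","items":{"type":"array","items":{"type":"number"}}},"grip_force":{"type":"number"}},"required":["rows"]}

```bash
mkdir -p pics; cat > h.py <<'E'
import numpy as np, cv2
from scipy.spatial.transform import Rotation as Ro
from plant import status, cams, r, finder
def K(p):
    f=240/np.tan(np.radians(p["vfov"])/2)
    return np.array([[f,0,p["cx"]],[0,f,p["cy"]],[0,0,1.]])
def cam(name):
    p=cams.camera_params(name)
    if name=="wrist":
        s=status.get_state();T=np.eye(4);T[:3,:3]=Ro.from_quat(s["eef_rot"]).as_matrix();T[:3,3]=s["tool_pos"]
        W=T@np.array(p["tool_from_camera"])
    else:
        W=np.eye(4);R=np.array(p["R"]);W[:3,:3]=R.T;W[:3,3]=-R.T@np.array(p["t"])
    return p,W
def snap(name,fn=None):
    c=cam(name);im=cams.snapshot(name)
    if fn: cv2.imwrite("pics/"+fn,im[:,:,::-1])
    return c,im
def onplane(c,uv,z):
    p,W=c;n=cv2.undistortPoints(np.array([[uv]],float),K(p),np.array(p["distortion"])).ravel()
    d=W[:3,:3]@[n[0],n[1],1];o=W[:3,3];return o+d*(z-o[2])/d[2]
def pix(c,X):
    p,W=c;V=np.linalg.inv(W);x=V[:3,:3]@np.array(X)+V[:3,3]
    return cv2.projectPoints(x.reshape(1,1,3),np.zeros(3),np.zeros(3),K(p),np.array(p["distortion"]))[0].ravel()
def spots(name,c,labels):
    for l in labels:
        for d in finder.spot_in(name,l)[:4]:
            X=c[1][:3,:3]@d["at"]+c[1][:3,3];print(name,l,round(d["score"],2),X.round(3),pix(c,X).round())
L=["well","rod_grip","short_head","long_head"]
E
python3 - <<'E'
from h import *
s=status.get_state();print(s["tool_pos"],Ro.from_quat(s["eef_rot"]).as_matrix().round(2).tolist(),s["opening"])
for n in ["top","side"]:
    c,im=snap(n,n+".png");print(c[1].round(2).tolist());spots(n,c,L)
print(cams.camera_params("wrist")["tool_from_camera"])
E
```

```text
[ 0.20227286 -0.59100657  0.40391016] [[0.95, 0.32, -0.0], [0.32, -0.95, 0.0], [-0.0, -0.0, -1.0]] 1.0032202765021698
[[-0.01, -0.99, 0.15, 0.29], [-1.0, 0.01, 0.0, 0.05], [-0.0, -0.15, -0.99, 1.23], [0.0, 0.0, 0.0, 1.0]]
top well 0.92 [0.533 0.041 0.081] [323. 198.]
top rod_grip 0.59 [ 0.469 -0.262  0.099] [485. 228.]
top short_head 0.78 [0.508 0.298 0.043] [191. 216.]
top short_head 0.72 [0.573 0.303 0.034] [190. 185.]
top short_head 0.69 [0.533 0.372 0.037] [156. 205.]
top short_head 0.49 [0.449 0.33  0.049] [174. 246.]
top long_head 0.68 [0.395 0.272 0.067] [201. 273.]
top long_head 0.64 [0.535 0.041 0.084] [323. 196.]
[[-0.93, -0.15, 0.32, 0.19], [-0.35, 0.45, -0.82, 0.81], [-0.02, -0.88, -0.48, 0.57], [0.0, 0.0, 0.0, 1.0]]
side rod_grip 0.72 [ 0.467 -0.263  0.104] [380. 187.]
side short_head 0.94 [0.451 0.341 0.036] [273. 400.]
side short_head 0.78 [0.506 0.313 0.038] [246. 376.]
side short_head 0.71 [0.568 0.318 0.039] [206. 368.]
side short_head 0.62 [0.526 0.383 0.041] [209. 405.]
[[ 3.60016893e-04 -9.59100418e-01 -2.83065820e-01  7.37301054e-02]
 [ 9.99999836e-01  4.71178340e-04 -3.24625943e-04 -7.64112908e-04]
 [ 4.44723361e-04 -2.83065657e-01  9.59100431e-01  1.98184120e-02]
 [ 0.00000000e+00  0.00000000e+00  0.00000000e+00  1.00000000e+00]]
```

View pics/top.png

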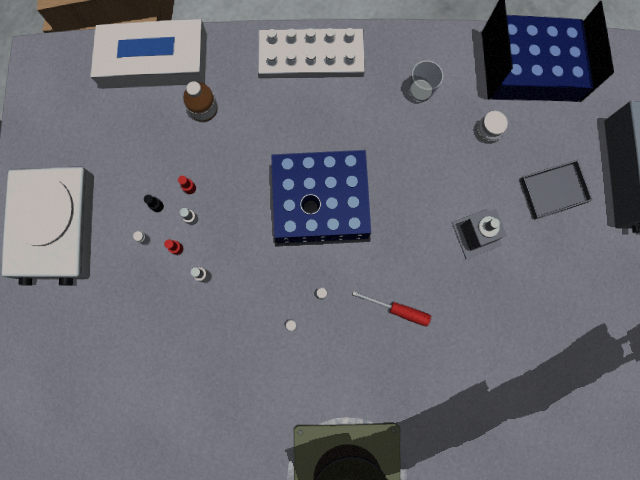

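View pics/side.png

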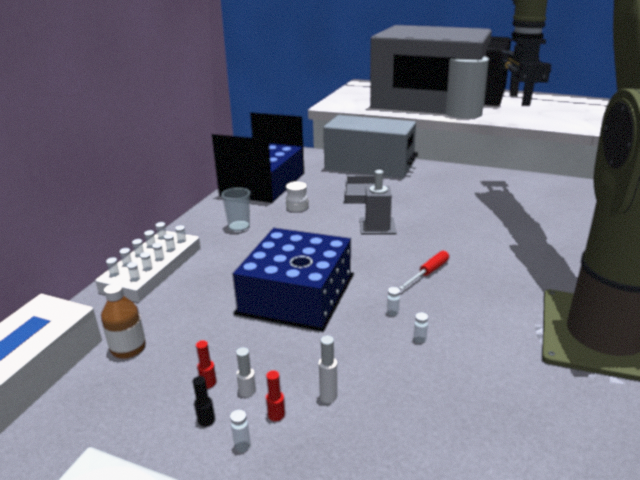

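The top view shows the well at (311,204), the rod in its stand at (489,227), the long white blank at (199,274) and the short white blank at (188,216). The look-alikes are red ones at (187,184) and (174,246), a black one at (153,203), and vials at (139,237), (321,293) and (291,325). The side view agrees: the short blank is at (246,372) and the long one at (327,370). I'm going above the rod first.

Emit:
play_rows(
  rows=[
    [100,0.045,-0.0285,0,0,0,0],
    [100,0.045,-0.0285,0,0,0,0],
    [100,0.045,-0.0285,0,0,0,0],
    [100,0.045,-0.0285,0,0,0,0],
    [100,0.045,-0.0285,0,0,0,0],
    [100,0.045,-0.0285,0,0,0,0],
    [100,0.045,-0.0285,0,0,0,0],
    [100,0.045,-0.0285,0,0,0,0],
  ],
)

```text
clock: 1.5
tool_pos: [0.4702, -0.2576, 0.405]
eef_rot: [0.986, 0.164, 0.0, 0.0]
contact_force: [0.8, -1.1, -1.4]
opening: 1.001
finger_force: 0.0
```

```bash
cat >> h.py <<'E'
def go(target,z=None):
    s=status.get_state();R=Ro.from_quat(s["eef_rot"]).as_matrix();p=np.array(s["tool_pos"])
    t=np.array([target[0],target[1],p[2] if z is None else z]);print("tcp",p.round(4),"tool shift to",t.round(4),(R.T@(t-p)).round(4),"axes",R.round(3).tolist())
E
python3 - <<'E'
from h import *
c,im=snap("wrist","w1.png");spots("wrist",c,["rod_grip"]);go((.468,-.262))
c,im=snap("top");print(onplane(c,(311,204),.085))
E
```

```text
wrist rod_grip 0.92 [ 0.481 -0.264  0.093] [335. 215.]
tcp [ 0.4736 -0.2527  0.4051] tool shift to [ 0.468  -0.262   0.4051] [-0.0083  0.0069 -0.0001] axes [[0.942, 0.335, 0.004], [0.335, -0.942, 0.004], [0.005, -0.002, -1.0]]
[0.52104462 0.06338175 0.085     ]
```

View pics/w1.png

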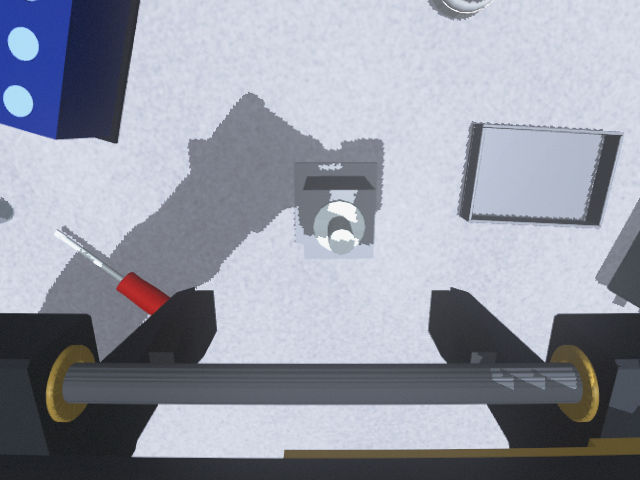

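The wrist view shows the rod in its stand, with the grip's top disc near (342,240) and the collar centre near (340,225). I'll compute its position from a crop to confirm.

```bash
python3 - <<'E'
from h import *
c,im=snap("wrist")
cv2.imwrite("pics/w2.png",cv2.resize(im[140:290,240:440],None,fx=4,fy=4,interpolation=cv2.INTER_CUBIC)[:,:,::-1])
print(onplane(c,(342,240),.136),onplane(c,(340,226),.096));spots("wrist",c,["rod_grip"]);go((.468,-.262))
E
```

```text
[ 0.47655853 -0.26690335  0.136     ] [ 0.47616341 -0.2674594   0.096     ]
wrist rod_grip 0.64 [ 0.481 -0.266  0.098] [341. 220.]
tcp [ 0.4688 -0.2595  0.4047] tool shift to [ 0.468  -0.262   0.4047] [-0.0016  0.0021  0.    ] axes [[0.946, 0.324, -0.001], [0.324, -0.946, -0.001], [-0.001, 0.001, -1.0]]
```

View pics/w2.png

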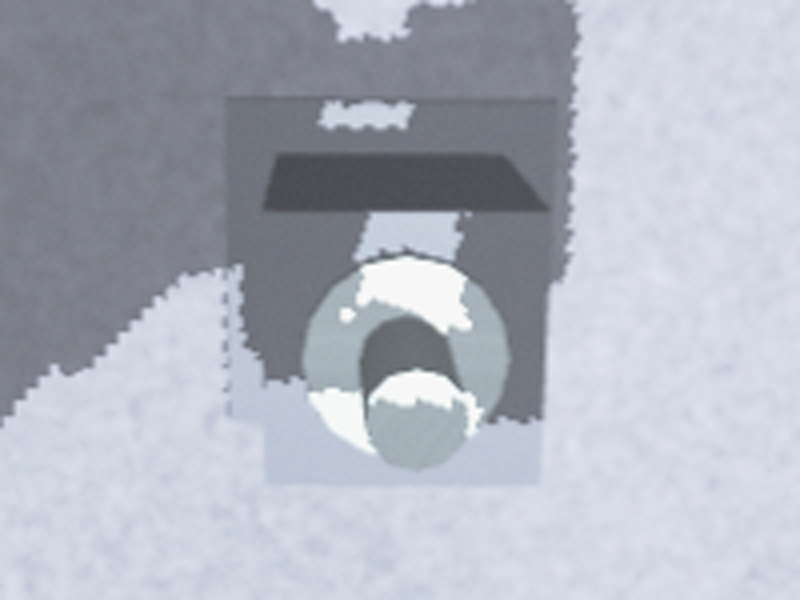

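The crop confirms it: the disc is at about (345,245) and the collar at (342,228), which puts the rod at about (0.4745,-0.2695). I'll descend and grip.

Emit:
play_rows(
  rows=[
    [70,0.002,0.011,0,0,0,0],
    [70,0,0,0.035,0,0,0],
    [70,0,0,0.035,0,0,0],
    [70,0,0,0.035,0,0,0],
    [70,0,0,0.032,0,0,0],
    [70,0,0,0,0,0,0],
    [0,0,0,0,0,0,0],
    [0,0,0,0,0,0,0],
  ],
  grip_force=30,
)

```text
clock: 2.75
tool_pos: [0.475, -0.2695, 0.2691]
eef_rot: [0.987, 0.164, 0.001, 0.001]
contact_force: [0.2, 0.4, -0.2]
opening: 0.498
finger_force: 0.0
```

Emit:
play_rows(
  rows=[
    [0,0,0,0,0,0,0],
    [0,0,0,0,0,0,0],
    [0,0,0,0,0,0,0],
  ],
)

```text
clock: 3.12
tool_pos: [0.4748, -0.2688, 0.2681]
eef_rot: [0.986, 0.164, 0.0, 0.0]
contact_force: [-1.4, -0.1, 2.2]
opening: 0.193
finger_force: 30.0
```

```bash
python3 - <<'E'
from h import *
s=status.get_state();print(s["clock"],s["opening"],s["finger_force"],np.round(s["contact_force"],2),s["tool_pos"]);go((.52,.06),.405)
E
```

```text
3.125 0.19327833265092198 30.000041518360376 [-1.44 -0.15  2.24] [ 0.47478798 -0.26883879  0.26811008]
tcp [ 0.4748 -0.2688  0.2681] tool shift to [0.52  0.06  0.405] [ 0.1494 -0.2964 -0.137 ] axes [[0.946, 0.324, 0.001], [0.324, -0.946, -0.0], [0.0, 0.001, -1.0]]
```

Emit:
play_rows(
  rows=[
    [0,0,0,-0.04,0,0,0],
    [0,0,0,-0.06,0,0,0],
    [0,0,0,-0.05,0,0,0],
    [0,0.02,-0.056,0,0,0,0],
    [0,0.023,-0.06,0,0,0,0],
    [0,0.023,-0.06,0,0,0,0],
    [0,0.023,-0.06,0,0,0,0],
    [0,0.02,-0.06,0,0,0,0],
  ],
)

```text
clock: 4.12
tool_pos: [0.4814, 0.0425, 0.4176]
eef_rot: [0.986, 0.164, -0.0, 0.0]
contact_force: [1.1, -0.2, -1.4]
opening: 0.194
finger_force: 30.0
```

Emit:
play_rows(
  rows=[
    [0,0,0,0,0,0,0],
    [0,0,0,0,0,0,0],
    [0,0,0,0,0,0,0],
  ],
)

```text
clock: 4.5
tool_pos: [0.4817, 0.0388, 0.4176]
eef_rot: [0.987, 0.163, -0.0, 0.0]
contact_force: [-0.5, -0.2, -1.7]
opening: 0.191
finger_force: 30.0
```

```bash
python3 - <<'E'
from h import *
c,im=snap("wrist","w3.png");spots("wrist",c,["well"]);go((.52,.06));print(pix(c,(.521,.063,.085)));print(status.get_state()["opening"])
m=finder.regions_of("wrist","well")
for d in m[:3]: 
    ys,xs=np.nonzero(d["mask"]);print(d["score"],xs.min(),xs.max(),ys.min(),ys.max(),xs.mean(),ys.mean())
E
```

```text
wrist well 0.65 [0.557 0.044 0.091] [349. 126.]
wrist well 0.54 [0.518 0.299 0.043] [47. 72.]
tcp [0.4817 0.039  0.4176] tool shift to [0.52   0.06   0.4176] [ 0.043  -0.0076 -0.    ] axes [[0.947, 0.321, -0.0], [0.321, -0.947, -0.001], [-0.0, 0.001, -1.0]]
[309.78944446 162.74143701]
0.19560318057011775
0.82 205 486 0 266 339.0708336769193 132.02634616970397
```

View pics/w3.png

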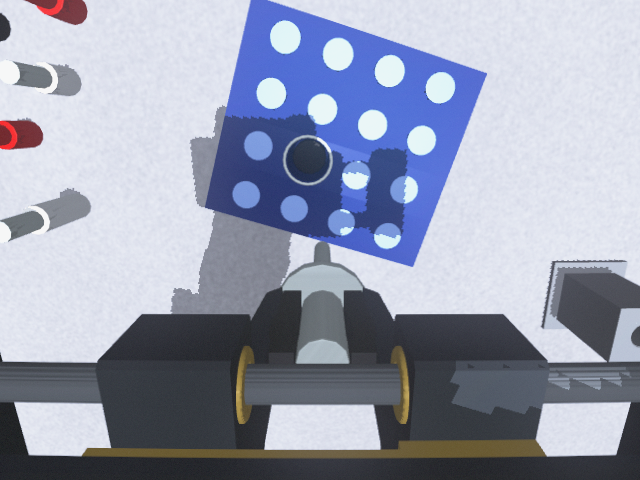

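The open well shows as a ring at (308,160), and the rod tip is at about (322,244).

```bash
python3 - <<'E'
from h import *
c=cam("wrist");w=onplane(c,(308,160),.085);print(w);s=status.get_state()
im=cams.snapshot("wrist");g=cv2.cvtColor(im,cv2.COLOR_RGB2HSV)
m=((im.max(2)<75)&(np.hypot(*np.meshgrid(np.arange(640)-308,np.arange(480)-160))<26)).astype(np.uint8)
ys,xs=np.nonzero(m);(e)=cv2.minEnclosingCircle(np.c_[xs,ys].astype(np.float32));print(e)
print("tip pix",pix(c,np.array(s["tool_pos"])+[0,0,-.258]),pix(c,np.array(s["tool_pos"])+[.003,0,-.258]))
go(w[:2])
E
```

```text
[0.52275748 0.06560045 0.085     ]
((308.0703430175781, 156.9477996826172), 17.80239486694336)
tip pix [323.25303515 245.77313472] [324.78042871 241.48838475]
tcp [0.4818 0.0395 0.4177] tool shift to [0.5228 0.0656 0.4177] [ 0.0472 -0.0116 -0.    ] axes [[0.947, 0.322, -0.0], [0.322, -0.947, -0.0], [-0.0, 0.0, -1.0]]
```

Emit:
play_rows(
  rows=[
    [0,0.023,-0.006,0,0,0,0],
    [0,0.023,-0.0055,0,0,0,0],
    [0,0,0,0,0,0,0],
    [0,0,0,0.05,0,0,0],
    [0,0,0,0.03,0,0,0],
    [0,0,0,0.015,0,0,0],
    [0,0,0,0.01,0,0,0],
    [0,0,0,0,0,0,0],
  ],
)

```text
clock: 5.7
tool_pos: [0.5215, 0.0661, 0.3128]
eef_rot: [0.986, 0.164, -0.0, 0.0]
contact_force: [-0.1, 0.1, -0.8]
opening: 0.193
finger_force: 30.0
```

Emit:
play_rows(
  rows=[
    [0,0,0,0.003,0,0,0],
    [0,0,0,0.003,0,0,0],
    [0,0,0,0.002,0,0,0],
    [0,0,0,0,0,0,0],
  ],
)

```text
clock: 6.2
tool_pos: [0.5227, 0.0667, 0.3069]
eef_rot: [0.986, 0.164, 0.003, -0.0]
contact_force: [-0.9, -0.0, 14.0]
opening: 0.197
finger_force: 30.0
```

Contact came at 14 N with the tip at z≈0.049 m, so the well is 36 mm deep and the short blank is the right one. I'll take the rod back.

Emit:
play_rows(
  rows=[
    [0,0,0,-0.04,0,0,0],
    [0,0,0,-0.055,0,0,0],
    [0,-0.02,0.04,-0.015,0,0,0],
    [0,-0.03,0.058,0,0,0,0],
    [0,-0.03,0.058,0,0,0,0],
    [0,-0.03,0.058,0,0,0,0],
    [0,-0.03,0.058,0,0,0,0],
    [0,-0.014,0.03,0,0,0,0],
  ],
)

```text
clock: 7.2
tool_pos: [0.4737, -0.2622, 0.4148]
eef_rot: [0.987, 0.162, -0.0, 0.001]
contact_force: [0.3, 0.5, -0.3]
opening: 0.193
finger_force: 30.0
```

Emit:
play_rows(
  rows=[
    [0,0,0,0,0,0,0],
    [0,0,0,0,0,0,0],
    [0,0,0,0,0,0,0],
  ],
)

```text
clock: 7.58
tool_pos: [0.4757, -0.2565, 0.4148]
eef_rot: [0.986, 0.166, 0.0, -0.0]
contact_force: [0.2, 0.5, -1.7]
opening: 0.196
finger_force: 30.0
```

```bash
python3 - <<'E'
from h import *
go((.4748,-.2688),.268);s=status.get_state();print(s["clock"],s["opening"],np.round(s["contact_force"],1))
E
```

```text
tcp [ 0.4757 -0.2565  0.4148] tool shift to [ 0.4748 -0.2688  0.268 ] [-0.005   0.0114  0.1468] axes [[0.945, 0.327, 0.0], [0.327, -0.945, 0.001], [0.0, -0.001, -1.0]]
7.575 0.19597260220229756 [ 0.2  0.5 -1.7]
```

Emit:
play_rows(
  rows=[
    [0,0,0,0,0,0,0],
    [0,0,0,0,0,0,0],
    [0,0,0,0,0,0,0],
    [0,0,0,0,0,0,0],
  ],
)

```text
clock: 8.07
tool_pos: [0.4753, -0.2582, 0.4147]
eef_rot: [0.986, 0.164, 0.0, 0.0]
contact_force: [-0.0, -0.8, -1.8]
opening: 0.191
finger_force: 30.0
```

Emit:
play_rows(
  rows=[
    [0,0,0,0,0,0,0],
    [0,0,0,0,0,0,0],
  ],
)

```text
clock: 8.32
tool_pos: [0.4752, -0.2582, 0.4147]
eef_rot: [0.986, 0.164, -0.0, 0.0]
contact_force: [0.6, -0.5, -1.3]
opening: 0.192
finger_force: 30.0
```

Emit:
play_rows(
  rows=[
    [0,-0.004,0.01,0,0,0,0],
    [0,0,0,0,0,0,0],
    [0,0,0,0,0,0,0],
    [0,0,0,0.045,0,0,0],
    [0,0,0,0.02,0,0,0],
    [0,0,0,0.02,0,0,0],
    [0,0,0,0,0,0,0],
  ],
)

```text
clock: 9.2
tool_pos: [0.4743, -0.2685, 0.3286]
eef_rot: [0.986, 0.164, -0.001, -0.001]
contact_force: [-0.4, 0.6, -1.2]
opening: 0.196
finger_force: 30.0
```

Emit:
play_rows(
  rows=[
    [0,0,0,0.025,0,0,0],
    [0,0,0,0.025,0,0,0],
    [0,0,0,0.009,0,0,0],
    [0,0,0,0,0,0,0],
  ],
)

```text
clock: 9.7
tool_pos: [0.475, -0.269, 0.2711]
eef_rot: [0.986, 0.164, 0.0, 0.0]
contact_force: [-0.5, -1.0, -1.5]
opening: 0.195
finger_force: 30.0
```

Emit:
play_rows(
  rows=[
    [0,0,0,0.003,0,0,0],
    [0,0,0,0,0,0,0],
    [50,0,0,0,0,0,0],
    [50,0,0,0,0,0,0],
    [50,0,0,0,0,0,0],
    [50,0,0,-0.03,0,0,0],
    [50,0,0,-0.05,0,0,0],
    [50,0,0,-0.06,0,0,0],
  ],
)

```text
clock: 10.7
tool_pos: [0.4743, -0.2688, 0.4086]
eef_rot: [0.986, 0.164, -0.001, -0.001]
contact_force: [1.4, -0.4, 0.4]
opening: 0.499
finger_force: 0.0
```

```bash
python3 - <<'E'
from h import *
c,im=snap("wrist","w4.png");spots("wrist",c,["rod_grip"])
c,im=snap("top");print(onplane(c,(188,214),.076), onplane(c,(188,216),.05));spots("top",c,["short_head"])
go((.508,.305),.42)
E
```

```text
wrist rod_grip 0.73 [ 0.48  -0.266  0.093] [323. 215.]
[0.50699102 0.29750276 0.076     ] [0.50783413 0.3028853  0.05      ]
top short_head 0.63 [0.51  0.298 0.044] [191. 215.]
top short_head 0.62 [0.571 0.304 0.034] [190. 186.]
top short_head 0.54 [0.535 0.372 0.038] [156. 204.]
top short_head 0.54 [0.448 0.33  0.052] [173. 247.]
tcp [ 0.4747 -0.269   0.4088] tool shift to [0.508 0.305 0.42 ] [ 0.2173 -0.5323 -0.0119] axes [[0.946, 0.324, 0.002], [0.324, -0.946, -0.001], [0.002, 0.002, -1.0]]
```

View pics/w4.png

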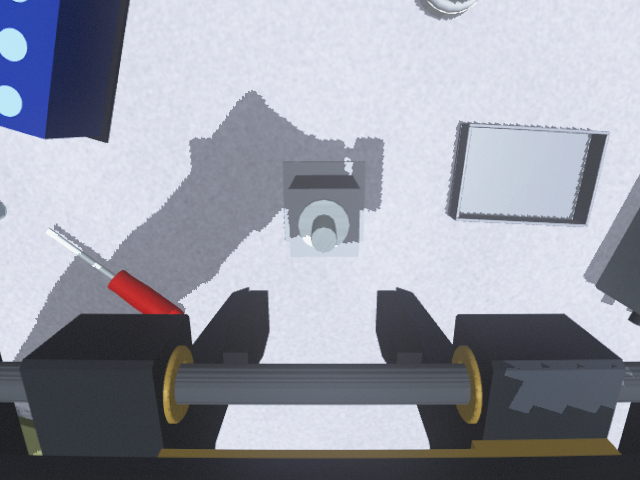

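The rod hangs upright in its stand, with its head at (323,240). Next I go above the short white blank.

Emit:
play_rows(
  rows=[
    [50,0.0217,-0.053,0,0,0,0],
    [50,0.0217,-0.053,0,0,0,0],
    [50,0.0217,-0.053,0,0,0,0],
    [50,0.0217,-0.053,0,0,0,0],
    [50,0.0217,-0.053,0,0,0,0],
    [50,0.0217,-0.053,0,0,0,0],
    [50,0.0217,-0.053,0,0,0,0],
    [50,0.0217,-0.053,0,0,0,0],
  ],
)

```text
clock: 11.9
tool_pos: [0.5011, 0.19, 0.4059]
eef_rot: [0.986, 0.164, -0.002, 0.001]
contact_force: [1.5, -0.1, -0.6]
opening: 0.504
finger_force: 0.0
```

Emit:
play_rows(
  rows=[
    [50,0.0217,-0.053,0,0,0,0],
    [50,0.0217,-0.053,0,0,0,0],
    [50,0,0,0,0,0,0],
    [50,0,0,0,0,0,0],
    [50,0,0,0,0,0,0],
    [50,0,0,0,0,0,0],
    [50,0,0,0,0,0,0],
  ],
)

```text
clock: 12.78
tool_pos: [0.5086, 0.302, 0.4078]
eef_rot: [0.987, 0.164, 0.0, 0.0]
contact_force: [0.1, 0.3, 0.9]
opening: 0.501
finger_force: 0.0
```

```bash
python3 - <<'E'
from h import *
c,im=snap("wrist","w5.png");spots("wrist",c,["short_head"])
go((.507,.300))
E
```

```text
wrist short_head 0.93 [0.456 0.338 0.052] [266. 254.]
wrist short_head 0.74 [0.538 0.373 0.065] [251. 155.]
wrist short_head 0.69 [0.578 0.314 0.075] [338. 131.]
wrist short_head 0.68 [0.517 0.309 0.059] [318. 202.]
tcp [0.5085 0.3024 0.4078] tool shift to [0.507  0.3    0.4078] [-0.0022  0.0018 -0.    ] axes [[0.946, 0.323, 0.0], [0.323, -0.946, 0.0], [0.0, 0.0, -1.0]]
```

View pics/w5.png

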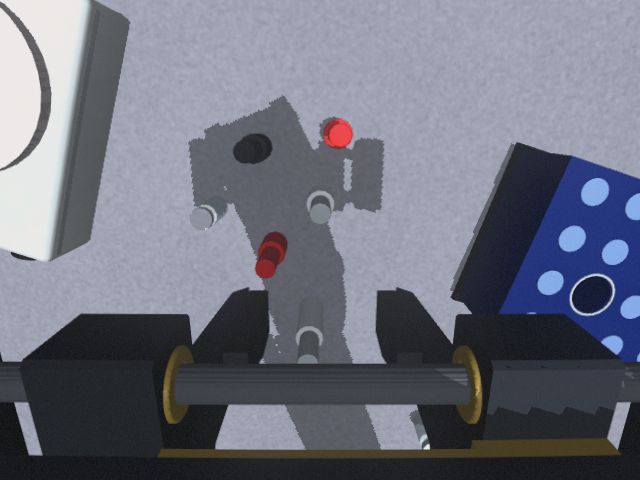

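Candidates: white stepped plug (320,205), red (270,255), red (338,133), black (252,148), vial (204,217), and the long white blank (309,335). Only (320,205) is a short white body with a steel head. I'll confirm that in a crop.

```bash
python3 - <<'E'
from h import *
c,im=snap("wrist")
cv2.imwrite("pics/w6.png",cv2.resize(im[160:250,260:380],None,fx=6,fy=6,interpolation=cv2.INTER_CUBIC)[:,:,::-1])
for uv,z in [((320,212),.076),((320,203),.036)]: print(onplane(c,uv,z).round(4))
s=np.array(status.get_state()["tool_pos"]);print(s)
E
```

```text
[0.5133 0.3068 0.076 ]
[0.5129 0.3069 0.036 ]
[0.50844834 0.30251613 0.40781764]
```

View pics/w6.png

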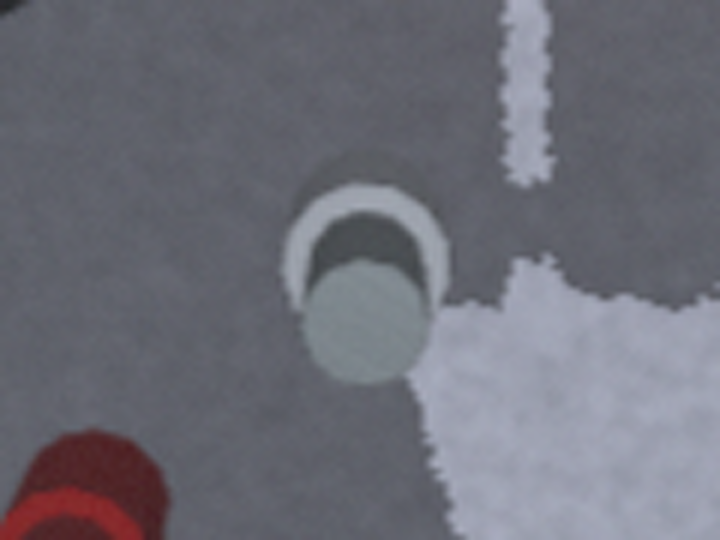

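Confirmed: a steel head (321,214) on a white shoulder (321,204), with a short body. I'll grasp it.

Emit:
play_rows(
  rows=[
    [50,0.0045,-0.0015,0,0,0,0],
    [50,0,0,0.055,0,0,0],
    [50,0,0,0.055,0,0,0],
    [50,0,0,0.045,0,0,0],
    [50,0,0,0.03,0,0,0],
    [50,0,0,0.014,0,0,0],
    [50,0,0,0,0,0,0],
    [50,0,0,0,0,0,0],
  ],
)

```text
clock: 13.92
tool_pos: [0.5128, 0.306, 0.21]
eef_rot: [0.986, 0.164, 0.001, -0.0]
contact_force: [0.1, -0.8, -0.5]
opening: 0.497
finger_force: 0.0
```

Emit:
play_rows(
  rows=[
    [0,0,0,0,0,0,0],
    [0,0,0,0,0,0,0],
    [0,0,0,0,0,0,0],
    [0,0,0,0,0,0,0],
    [0,0,0,0,0,0,0],
  ],
  grip_force=25,
)

```text
clock: 14.55
tool_pos: [0.5123, 0.3057, 0.2091]
eef_rot: [0.986, 0.164, 0.0, -0.0]
contact_force: [-0.9, -0.1, 4.0]
opening: 0.196
finger_force: 25.0
```

Emit:
play_rows(
  rows=[
    [0,0,0,-0.04,0,0,0],
    [0,0,0,-0.06,0,0,0],
    [0,0,0,-0.06,0,0,0],
    [0,-0.025,0.05,-0.02,0,0,0],
    [0,-0.03,0.05,0,0,0,0],
    [0,-0.03,0.05,0,0,0,0],
    [0,-0.025,0.05,0,0,0,0],
    [0,0,0.03,0,0,0,0],
  ],
)

```text
clock: 15.55
tool_pos: [0.481, 0.0491, 0.3884]
eef_rot: [0.987, 0.163, -0.002, 0.001]
contact_force: [0.9, 1.5, -0.4]
opening: 0.197
finger_force: 25.0
```

Emit:
play_rows(
  rows=[
    [0,0,0,0,0,0,0],
    [0,0,0,0,0,0,0],
    [0,0,0,0,0,0,0],
    [0,0,0,0,0,0,0],
    [0,0,0,0,0,0,0],
    [0,0,0,0,0,0,0],
  ],
)

```text
clock: 16.3
tool_pos: [0.4825, 0.0527, 0.3887]
eef_rot: [0.986, 0.164, 0.0, 0.0]
contact_force: [0.3, 0.3, -0.9]
opening: 0.194
finger_force: 25.0
```

```bash
python3 - <<'E'
from h import *
c,im=snap("wrist","w7.png");u=pix(c,(.5228,.0656,.085));print(u)
x,y=int(u[0]),int(u[1]);x0=max(0,x-100);y0=max(0,y-65);print(x0,y0)
cv2.imwrite("pics/w7c.png",cv2.resize(im[y0:y0+150,x0:x0+200],None,fx=4,fy=4,interpolation=cv2.INTER_CUBIC)[:,:,::-1])
s=np.array(status.get_state()["tool_pos"]);print("foot pix",pix(c,s+[0,0,-.209]),"shoulder",pix(c,s+[0,0,-.173]))
go((.5228,.0656))
E
```

```text
[324.41130772 170.75653502]
224 105
foot pix [323.89605919 274.05031968] shoulder [324.23626127 304.6981363 ]
tcp [0.4826 0.0525 0.3887] tool shift to [0.5228 0.0656 0.3887] [0.0423 0.0007 0.    ] axes [[0.946, 0.324, 0.0], [0.324, -0.946, -0.0], [0.0, 0.0, -1.0]]
```

View pics/w7c.png

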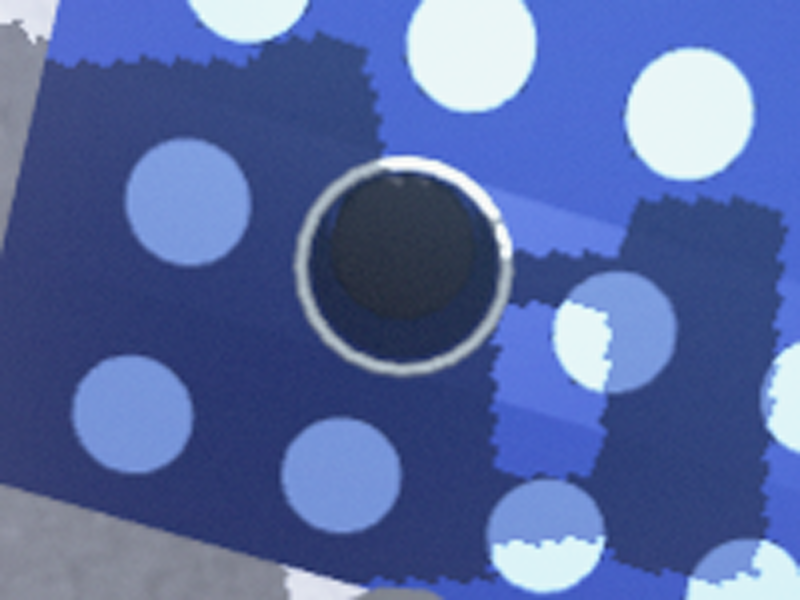

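The ring centre at (325,171.5) matches the prediction of (324.4,170.8), so the well position is confirmed. I'll align over it.

Emit:
play_rows(
  rows=[
    [0,0.022,0.0005,0,0,0,0],
    [0,0.02,0.0005,0,0,0,0],
    [0,0,0,0.04,0,0,0],
    [0,0,0,0.035,0,0,0],
    [0,0,0,0,0,0,0],
    [0,0,0,0,0,0,0],
    [0,0,0,0,0,0,0],
    [0,0,0,0,0,0,0],
  ],
)

```text
clock: 17.35
tool_pos: [0.5229, 0.0651, 0.3148]
eef_rot: [0.986, 0.164, 0.001, 0.0]
contact_force: [0.6, 0.4, -0.5]
opening: 0.199
finger_force: 25.0
```

```bash
python3 - <<'E'
from h import *
go((.5226,.0652),.258)
E
```

```text
tcp [0.5229 0.0651 0.3148] tool shift to [0.5226 0.0652 0.258 ] [-0.0004 -0.0002  0.0568] axes [[0.946, 0.324, 0.002], [0.324, -0.946, 0.0], [0.002, 0.0, -1.0]]
```

Aligned, with the foot at about 0.106. I'll lower gently.

Emit:
play_rows(
  rows=[
    [0,0,0,0.012,0,0,0],
    [0,0,0,0.006,0,0,0],
    [0,0,0,0.004,0,0,0],
    [0,0,0,0.004,0,0,0],
    [0,0,0,0,0,0,0],
  ],
)

```text
clock: 17.98
tool_pos: [0.5225, 0.0651, 0.2874]
eef_rot: [0.986, 0.164, -0.0, 0.0]
contact_force: [-0.7, 0.4, -0.7]
opening: 0.194
finger_force: 25.0
```

Emit:
play_rows(
  rows=[
    [0,0,0,0.006,0,0,0],
    [0,0,0,0.008,0,0,0],
    [0,0,0,0.008,0,0,0],
    [0,0,0,0,0,0,0],
  ],
)

```text
clock: 18.48
tool_pos: [0.5223, 0.0651, 0.2649]
eef_rot: [0.986, 0.164, -0.001, 0.0]
contact_force: [0.1, -0.6, -0.6]
opening: 0.191
finger_force: 25.0
```

Emit:
play_rows(
  rows=[
    [0,0,0,0.004,0,0,0],
    [0,0,0,0.002,0,0,0],
    [0,0,0,0.001,0,0,0],
    [0,0,0,0,0,0,0],
  ],
)

```text
clock: 18.98
tool_pos: [0.5226, 0.0651, 0.2587]
eef_rot: [0.986, 0.164, 0.0, 0.0]
contact_force: [-0.1, -0.3, -1.2]
opening: 0.194
finger_force: 25.0
```

Within about 1 mm of the floor. I'll release and retreat.

Emit:
play_rows(
  rows=[
    [0,0,0,0.001,0,0,0],
    [0,0,0,0,0,0,0],
    [50,0,0,0,0,0,0],
    [50,0,0,0,0,0,0],
    [50,0,0,0,0,0,0],
    [50,0,0,-0.03,0,0,0],
    [50,0,0,-0.05,0,0,0],
    [50,0,0,-0.05,0,0,0],
  ],
)

```text
clock: 19.98
tool_pos: [0.5224, 0.065, 0.3889]
eef_rot: [0.986, 0.164, -0.001, 0.0]
contact_force: [1.6, -0.1, 0.2]
opening: 0.501
finger_force: 0.0
```

Emit:
play_rows(
  rows=[
    [50,-0.03,0,0,0,0,0],
    [50,0,0,0,0,0,0],
    [50,0,0,0,0,0,0],
    [50,0,0,0,0,0,0],
  ],
)

```text
clock: 20.48
tool_pos: [0.4949, 0.0557, 0.3873]
eef_rot: [0.986, 0.164, 0.0, -0.0]
contact_force: [0.3, -0.2, -0.1]
opening: 0.5
finger_force: 0.0
```

```bash
python3 - <<'E'
from h import *
c,im=snap("wrist");c2,s=snap("side")
print(pix(c,(.5228,.0656,.125)),pix(c,(.5228,.0656,.085)))
a=im[80:380,120:520];b=cv2.resize(s[140:440,160:460],None,fx=1,fy=1)
cv2.imwrite("pics/end.png",np.hstack([a,b])[:,:,::-1]);print(status.get_state()["clock"])
E
```

```text
[323.02059547 198.6012963 ] [322.92959401 188.64359437]
20.575
```

View pics/end.png

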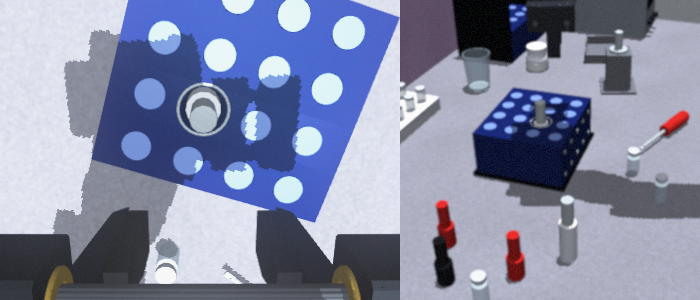

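The blank sits upright in the well: its head is at crop (203,119), which is (323,199) in the full image, exactly where I predicted. The long blank stands untouched and the rod hangs in its stand. I'm handing in.

```bash
python3 -c "
from plant import r
print(r.finish_job())"
```

```text
the job is handed in; nothing more can be done
None
```

The well measured 36 mm deep, so the short blank is now seated on its bottom, the rod hangs back in its stand, the long blank is untouched, and the job was handed in at about 21 s; no verdict came back.

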